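# Load the jar shaker past its pawl and arm it

## Task

Load every screw-cap pigment jar that stands on the table top (not those on the drawer cabinet) into the jar shaker: slide each one upright through the mouth of the lane until it is past the sprung pawl and the pawl has snapped back behind it. Only when all the jars are in, lift the cover of the switch box fully open, push the toggle beneath over to its other side, and shut the cover again. Leave the timer, the syringe and the marker where they lie.

Things in the scene. Friction and masses are not known exactly. Their poses are not given: they have to be found in the camera images.
- shaker: Low grey jar shaker bolted to the table, 304 x 88 mm. Origin: table level, middle of the front edge of the lane's mouth; x runs along the lane away from the mouth, y to its left, z up. Lane floor 18 mm above the table. Lane 48 mm wide between 8 mm rails that flare at the mouth; right rail 14 mm high above the floor, left rail 4 mm (14 mm beyond x = 86 mm). The lane leads to the robot's left. Four jars fit.
- lane_mouth (a point): Point on the lane floor at x = 30 mm of the shaker: a jar set down over it stands in the mouth, between the rails, clear of the pawl.
- lane_past (a point): Point on the lane floor at x = 94 mm of the shaker: a jar slid this far has let the pawl snap back behind it (it does so from 91 mm on). Later jars push earlier ones ahead. A clear hold-down plate roofs the lane from x = 112 mm to the grey drive housing that closes it at 258 mm; the plate's underside is 54.5 mm, its top 58.5 mm above the floor, the housing 80 mm above the table.
- pawl (a joint): Sprung steel arm, 28 mm long, 6 mm thick, on the left rail, turning about a vertical pivot at x = 50, y = +33 mm of the shaker; its top is 13 mm above the lane floor, its pivot screw 15 mm. 0 rad = sprung in, slanting across the lane away from the mouth. A jar from the mouth swings it aside (about 0.6 rad, stop 0.85, 1 to 2 N); it snaps back and blocks the jar's return.
- pawl_tip (a point): Middle of the pawl's rounded free end; at rest at about x = 66, y = +10, z = 27 mm in the shaker's frame.
- switch_box: Small grey switch box bolted to the table, foot 82 x 74 mm, panel 38 mm above the table. Origin: table level near its middle. Its x axis points from the front (the cover's lift tab) to the back (the cover's hinge), z up; the front looks to the robot's left, or nearly so. Hinge line: parallel to y, at x = +22 mm, 44 mm above the table.
- cover (a joint): Black hood over the toggle, hinged at the back of the switch box, 60 mm long, 44 mm wide, its top 73 mm above the table. 0 rad = shut; it grows as the hood is lifted and swung back, 2.0 rad = fully open. A stiff hinge (0.045 N m): the hood stays where it is left.
- cover_tab (a point): Grip point of the hood's lift tab, a tongue 10 mm thick (along the box's y) and 14 mm high that stands 33 mm out from the hood's front. The point lies at mid-height, 22 mm out from the hood; shut, it is 76 mm in front of the hinge line and 59 mm above the table. It moves with the hood.
- toggle (a joint): Steel bat toggle under the hood. 0 rad = off, leaning 0.35 rad to the box's front; 0.7 rad = on, leaning as far to the back (+x of the box). It turns about a line parallel to the box's y at x = -4 mm, 42 mm above the table, with little friction (under 2 N at the tip), and stays where it is left.
- toggle_tip (a point): Centre of the round end of the bat toggle (7 mm thick), 19.5 mm from its pivot.
- timer: White wind-up timer with a black dial, 68 mm across, 42 mm high, behind the clamp fixture; origin at its underside. Leave alone.
- dosing_syringe: Plastic syringe 153 mm long, lying near the front edge of the table. Leave alone.
- red_marker: White and red marker pen, 135 mm long, lying behind the clamp fixture. Leave alone.
- jar_a_center (a point): Centre of a pigment jar (absent in some runs): clear upright cylinder with a screw cap, 44 mm across, 50 mm high, about 0.14 kg, heavy at the bottom; the point is 25 mm above its underside. It stands on the table to the right of the shaker's mouth, with other jars. (A clamp fixture mid-table, behind the shaker, has a lever up to 103 mm high.)
- jar_b_center (a point): Centre of a pigment jar (absent in some runs): clear upright cylinder with a screw cap, 44 mm across, 50 mm high, about 0.14 kg, heavy at the bottom; the point is 25 mm above its underside. It stands on the table to the right of the shaker's mouth, with other jars. (A clamp fixture mid-table, behind the shaker, has a lever up to 103 mm high.)
- jar_c_center (a point): Centre of a pigment jar (absent in some runs): clear upright cylinder with a screw cap, 44 mm across, 50 mm high, about 0.14 kg, heavy at the bottom; the point is 25 mm above its underside. It stands on the table to the right of the shaker's mouth, with other jars. (A clamp fixture mid-table, behind the shaker, has a lever up to 103 mm high.)
- jar_d_center (a point): Centre of a pigment jar (absent in some runs): clear upright cylinder with a screw cap, 44 mm across, 50 mm high, about 0.14 kg, heavy at the bottom; the point is 25 mm above its underside. It stands on the table to the right of the shaker's mouth, with other jars. (A clamp fixture mid-table, behind the shaker, has a lever up to 103 mm high.)
Things that resemble listed ones, but are neither listed nor needed, are in the scene too. Leave any purple look-alike of the part that bears jar_c_center alone.

How it is judged:
By the outcome, as a careful person would: the job done as asked, in the order asked, and still so for the second after the job is handed in, with the robot touching nothing.
Of jar_a, jar_b, jar_c, jar_d only 3 to 4 are there at a start; the rules pass over those that are not, and their reading is None.
At some moment in a run one of jar_a, jar_b, jar_c, jar_d may be knocked a few centimetres aside while the robot is not near it.
It also fails if it takes over 200 s, if anything falls off the work surface, if the arm or the gripper's body presses on something with over 40 N, if the wrist force passes 120 N, or if a joint passes its speed limit or range.

## Robot

A 6-joint arm with a two-finger parallel gripper is mounted at the origin on a cart in front of the work surface, level with it; the furniture and walls round the work are solid. World frame = base frame: x ahead of the robot, y to its left, z up, the work surface at z = 0. Lengths are in mm, angles in degrees, forces in N, time in s.
With the tool pointing down it reaches from about 350 to 850 mm from the base axis. Payload 8.1 kg.
Tool frame: the origin (TCP) lies between the finger pads; the fingertips stand 25 mm ahead of it and the grasp point (between the pads) lies 6 mm ahead of it (r.tcp_to_tips is the distance from the TCP to the fingertips, in mm); z points along the fingers, y is the line along which they close (so a half turn about z gives the same grasp; the last joint's range is limited). The gripper opens to 85 mm and grips with 20 to 120 N. Pads are 22 mm wide; open, the fingers measure 114 mm over their backs; the gripper's body (76 mm by 85 mm) begins 54 mm behind the grasp point. The pads swing forward as they close: fully open they stand 13 mm farther back than shut.
Start: joints at [-78.747, 7.471, 85.268, -0, 87.261, -4.893], TCP at [166.871, -576.333, 256.292] pointing down, gripper open.
Joint ranges: [-169.43, 169.43], [-51.17, 129.36], [1.28, 143.12], [-76.62, 256.62], [0, 156.53], [-152.29, 152.29]. Speed limits (degrees/s): [136.94, 136.94, 159.86, 180, 180, 180].

## Interface

Orientations are given as [roll, pitch, yaw] about the fixed x, y, z axes, in that order (R = Rz(yaw) Ry(pitch) Rx(roll)).
In Python, from bench import r gives the robot as it stands.
- The arm moves only by the tool apply_moves, never from a script. Its arguments are lists of equal length, an entry for each row: "angular": the turn, a rotation vector about the world's x, y, z in units of 8 degrees (1.0 is 8 degrees), a list of three; "travel": the shift along the world's x, y, z in units of 40 mm (1.0 is 40 mm), a list of three; "jaw": the opening, from 0 (shut) to 1 (fully open). A call has 1 to 20 rows; each row shifts and turns the commanded pose from where the row before left it; what a row does not reach is not made up. A row lasts 1/8 s, in which the tool goes at most 62.5 mm and 10.7 degrees, less where a joint would pass 70% of its speed; a pose out of reach is approached as far as the arm can. A call is refused whole if a number of a shift passes 1 or a number of a turn 1, either way. A call with a gripper value outside its range is refused whole. The fingers move at their own pace and stop on an object; "force" is the grip in N (left out, the last holds). Time passes only in rows, so rows that do not move let the fingers close. It gives the time, the measured TCP pose, the force, the opening and the grip force at its end, in the units of the state.
- r.sense(): the state, without advancing time (a new reading comes with each control period).
- r.snapshot(name): name is "scene" or "top"; returns a dict with "color" (384x512x3 uint8, red, green, blue), "fx", "fy", "cx", "cy" (pixels), "R" (3x3) and "t" (3): a world point X has camera coordinates R X + t. Camera axes: x right, y down, z forward; pixel columns grow to the right and rows downward; lengths in mm; the calibration is good to about 2 mm. A picture is of the moment at which its call begins. There is no depth.
- r.hand_in(): hands the job in; it is judged then, once.
The state is a dict: "time": time; "joint_pos": joint angles; "qd": joint speeds; "joint_efforts": joint torques, N m; "tool_pos": TCP position; "tcp_rot": TCP orientation; "ft_force": force on the tool from outside, world axes, zero at the start; "wrist_torque": the same for the moment, N m; "finger_gap": finger opening in mm; "grip_force": force on a finger pad.
Only numpy, scipy, OpenCV 4.12 (cv2) and the standard library are available. Lean on these libraries where they do the work, as an engineer would, in place of code of your own. Each camera call takes 0.05 s, during which the arm holds its last target. There are 200 camera calls.

## Working session

There is one attempt and no reset: what is moved stays moved. The work goes in short steps, Python scripts to look and compute and a tool call to move; the robot and the scene stay as the last step left them, time stands still between calls to the robot, and variables do not carry over. Pictures are saved under pics/ and viewed, at most 14 in all, crops included, and the job is handed in when it is done.

Besides the shell and the picture viewer there is one more tool, called after "Emit:" as name(argument=value, ...) on one line, values as JSON. apply_moves: Moves the arm, as the interface text tells. Its arguments: {"type":"object","properties":{"angular":{"type":"array"},"travel":{"type":"array"},"jaw":{"type":"array"},"force":{"type":"number"}},"required":["angular","travel","jaw"]}

```bash
mkdir -p pics; ls; python3 - <<'E'
from bench import r
import cv2
for n in("scene","top"):
    s=r.snapshot(n); cv2.imwrite(f"pics/{n}0.png",cv2.resize(s["color"][:,:,::-1],(800,600),interpolation=cv2.INTER_CUBIC))
    print(n,s["fx"],s["fy"],s["cx"],s["cy"],s["R"],s["t"])
print(r.sense())
E
```

```text
pics
scene 461.3648470622015 461.3648470622015 254.36384661499892 187.01071621626406 [[-0.84865627 -0.52878777 -0.01288516]
 [-0.37278613  0.61521466 -0.69465201]
 [ 0.37525063 -0.58471737 -0.71923053]] [ 436.53000427  297.97254391 1046.9521163 ]
top 353.9954084648906 353.9954084648906 251.88463540269564 189.33835940502274 [[-0.0306509  -0.99951176  0.00606285]
 [-0.99707145  0.03014975 -0.07028163]
 [ 0.07006452 -0.00819929 -0.99750876]] [-84.24854762 549.79084785 894.04472844]
{'time': 0.1, 'joint_pos': array([-7.87471586e+01,  7.51179452e+00,  8.53238516e+01, -1.07513691e-03,
        8.72622201e+01, -4.89403374e+00]), 'qd': array([-0.03037448, -0.12878239, -0.13029499,  0.05054876, -0.03978754,
       -0.0347737 ]), 'joint_efforts': array([ 2.26325683e-03, -5.70947170e+01, -5.01942372e+01, -1.29369273e-04,
        8.18592991e-03,  5.73415218e-05]), 'tool_pos': array([ 166.77515745, -575.87359714,  255.33095492]), 'tcp_rot': array([-1.79902399e+02, -7.27937142e-03,  1.61469212e+01]), 'ft_force': array([-0.00391457,  0.07868001, -0.01776432]), 'wrist_torque': array([-0.01041612, -0.02875036, -0.00467455]), 'grip_force': 0.0, 'finger_gap': 85.48090655359707}
```

View pics/scene0.png

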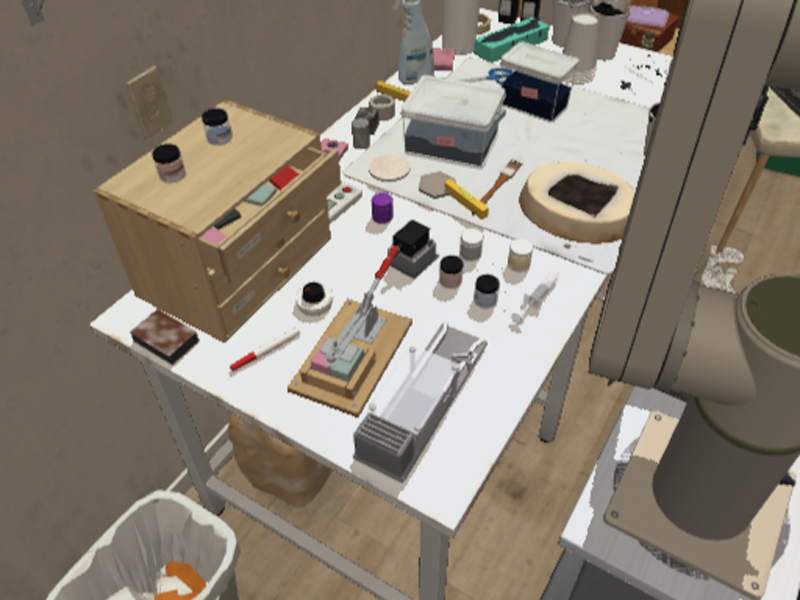

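View pics/top0.png

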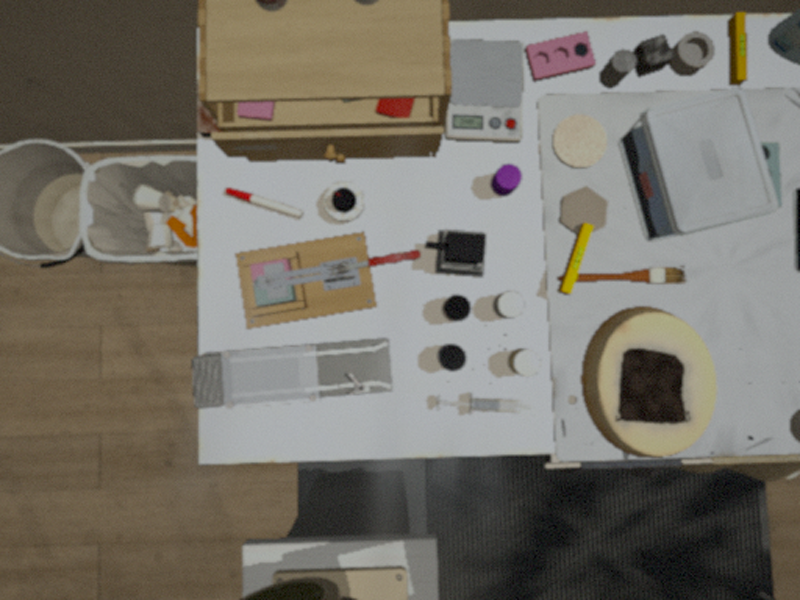

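The overview shows four jars (caps at about (456,307), (452,357), (509,305), (524,361) in the scaled top view). It also shows the shaker at (195–390, 340–408) and the switch box at (462,252). Next I'll take an enlarged crop to measure from.

```bash
cat > h.py <<'E'
import numpy as np, cv2
from bench import r
def ray(s,u,v,z):
    R=np.array(s["R"]);t=np.array(s["t"]);c=-R.T@t
    d=R.T@np.array([(u-s["cx"])/s["fx"],(v-s["cy"])/s["fy"],1]);return c+d*(z-c[2])/d[2]
def proj(s,X):
    p=np.array(s["R"])@np.array(X,float)+np.array(s["t"]);return np.array([s["fx"]*p[0]/p[2]+s["cx"],s["fy"]*p[1]/p[2]+s["cy"]])
def crop(s,u0,v0,w,h,k,name):
    cv2.imwrite(name,cv2.resize(s["color"][v0:v0+h,u0:u0+w,::-1],None,fx=k,fy=k,interpolation=cv2.INTER_CUBIC))
E
python3 - <<'E'
from h import *
s=r.snapshot("top"); crop(s,120,140,230,135,3.45,"pics/t1.png")
s=r.snapshot("scene"); crop(s,220,130,140,180,3.3,"pics/s1.png")
E
```

```text
(no output)
```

View pics/t1.png

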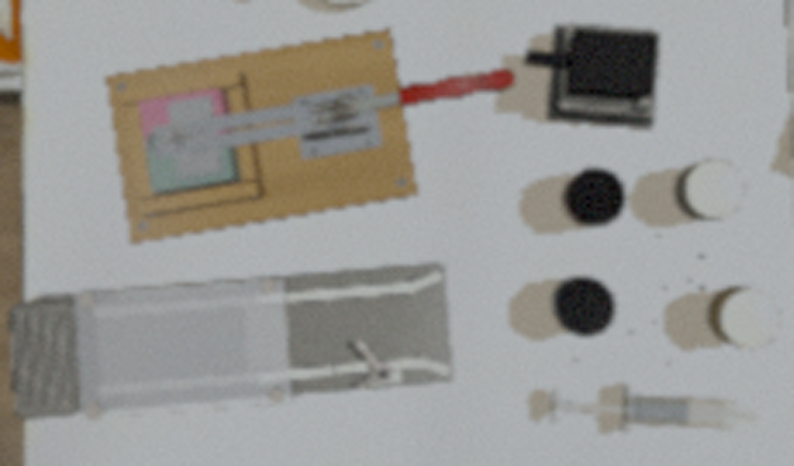

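View pics/s1.png

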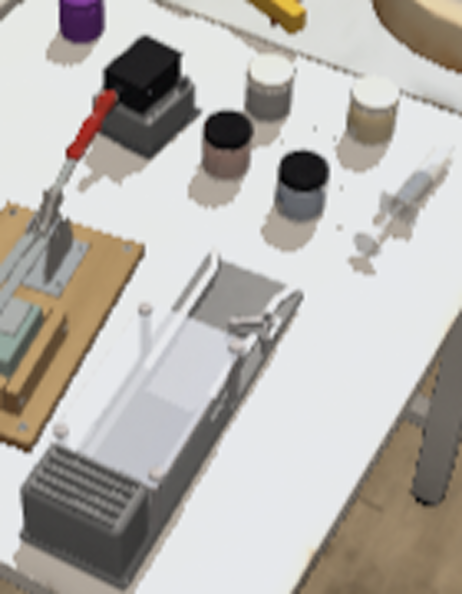

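The crops show the cap centres at (595,196), (584,305), (711,189) and (747,317) in the 3.45× top crop. The mouth edge runs from (446,265) to (452,380), the housing is at (10–78, 295–415) and the cover at (612,63), with its tab at (530,58).

```bash
python3 - <<'E'
from h import *
np.set_printoptions(precision=1,suppress=True)
s=r.snapshot("top")
f=lambda u,v,z:print(u,v,z,ray(s,120+u/3.45,140+v/3.45,z))
print('jars')
for c in [(595,196),(584,305),(711,189),(747,317)]: f(*c,50)
print('mouth');f(446,265,18);f(452,380,18)
print('housing tops');
for c in [(10,308),(75,297),(18,415),(78,410)]:f(*c,80)
print('pawl tip, pivot');f(353,345,31);f(383,373,33)
print('plate edge');f(287,277,77);f(291,400,77)
print('cover top');
for c in [(568,30),(657,33),(653,100),(563,97)]:f(*c,73)
f(528,58,66)
print('foot');
for c in [(555,120),(653,127),(555,27)]:f(*c,38)
s2=r.snapshot("scene")
g=lambda u,v,z:print(u,v,z,ray(s2,220+u/3.3,130+v/3.3,z))
print('scene caps')
for c in [(228,130),(303,170),(270,72),(375,95)]: g(*c,50)
print('scene mouth');g(213,255,32);g(300,292,22)
# automated cap segmentation refine
im=cv2.cvtColor(s["color"],cv2.COLOR_RGB2GRAY)
sub=im[185:240,275:305]
m=(sub<60).astype(np.uint8);n,l,st,ce=cv2.connectedComponentsWithStats(m)
for i in range(1,n):
    if st[i,4]>50:
        print('dark',st[i],ray(s,ce[i][0]+275,ce[i][1]+185,50))
E
```

```text
jars
595 196 50 [ 523.1 -201.2   50. ]
584 305 50 [ 445.1 -190.3   50. ]
711 189 50 [ 525.6 -285.4   50. ]
747 317 50 [ 432.9 -307.1   50. ]
mouth
446 265 18 [476.5 -92.1  18. ]
452 380 18 [391.5 -94.   18. ]
housing tops
10 308 80 [456.6 210.1  80. ]
75 297 80 [462.8 165.2  80. ]
18 415 80 [383.2 205.   80. ]
78 410 80 [385.3 163.8  80. ]
pawl tip, pivot
353 345 31 [420.4 -22.4  31. ]
383 373 33 [399.6 -43.9  33. ]
plate edge
287 277 77 [472.   18.7  77. ]
291 400 77 [387.2  17.7  77. ]
cover top
568 30 73 [ 640.6 -183.8   73. ]
657 33 73 [ 636.6 -247.    73. ]
653 100 73 [ 588.8 -242.1   73. ]
563 97 73 [ 592.8 -178.5   73. ]
528 58 66 [ 622.5 -155.2   66. ]
foot
555 120 38 [ 580.5 -175.4   38. ]
653 127 38 [ 573.1 -247.3   38. ]
555 27 38 [ 649.6 -178.    38. ]
scene caps
228 130 50 [ 518.5 -195.7   50. ]
303 170 50 [ 440.8 -185.7   50. ]
270 72 50 [ 522.6 -281.3   50. ]
375 95 50 [ 428.8 -302.1   50. ]
scene mouth
213 255 32 [466. -77.  32.]
300 292 22 [390.6 -86.6  22. ]
dark [  9   5  16  15 193] [ 523.1 -199.3   50. ]
dark [  6  36  16  16 197] [ 445.5 -188.9   50. ]
```

Emit:
apply_moves(angular=[[0, 0, 0.95], [0, 0, 0.95], [0, 0, 0.95], [0, 0, 0.95], [0, 0, 0.95], [0, 0, 0.95], [0, 0, 0.95], [0, 0, 0.95], [0, 0, 0.95], [0, 0, 0.98], [0, 0, 0], [0, 0, 0]], travel=[[0.69, 0.97, -0.25], [0.69, 0.97, -0.25], [0.69, 0.97, -0.25], [0.69, 0.97, -0.25], [0.69, 0.97, -0.25], [0.69, 0.97, -0.25], [0.69, 0.97, -0.25], [0.69, 0.97, -0.25], [0.69, 0.97, -0.25], [0.69, 0.97, -0.25], [0, 0, 0], [0, 0, 0]], jaw=[0.7, 0.7, 0.7, 0.7, 0.7, 0.7, 0.7, 0.7, 0.7, 0.7, 0.7, 0.7], force=25)

```text
time: 1.8
tool_pos: [442.8, -188.5, 156.4]
tcp_rot: [-180.0, 0.0, 92.4]
ft_force: [-0.2, -0.2, 0.1]
finger_gap: 59.5
grip_force: 0.0
```

Emit:
apply_moves(angular=[[0, 0, 0], [0, 0, 0], [0, 0, 0], [0, 0, 0], [0, 0, 0], [0, 0, 0], [0, 0, 0], [0, 0, 0], [0, 0, 0]], travel=[[0, 0, -0.7], [0, 0, -0.7], [0, 0, -0.7], [0, 0, -0.5], [0, 0, -0.24], [0, 0, 0], [0, 0, 0], [0, 0, 0], [0, 0, 0]], jaw=[0.7, 0.7, 0.7, 0.7, 0.7, 0.7, 0.4, 0.4, 0.4])

```text
time: 2.92
tool_pos: [443.8, -189.1, 44.1]
tcp_rot: [179.9, 0.1, 92.4]
ft_force: [-1.3, -0.9, 6.2]
finger_gap: 42.4
grip_force: 26.2
```

```bash
python3 - <<'E'
from h import *
q=r.sense();print(q["tool_pos"],q["finger_gap"],q["grip_force"],q["ft_force"],r.tcp_to_tips)
s=r.snapshot("scene"); crop(s,220,130,140,120,4.5,"pics/s2.png")
E
```

```text
[ 443.78560336 -189.09564343   44.05535028] 42.37466447231704 26.21348132393905 [-1.2875062  -0.9246006   6.21196111] 25.0
```

View pics/s2.png

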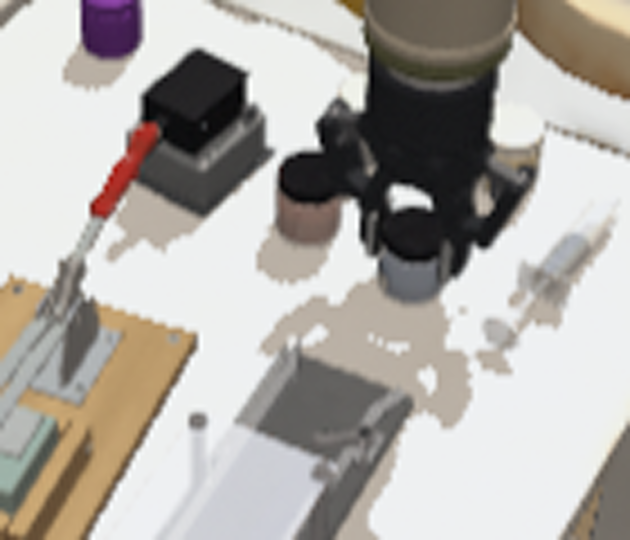

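Emit:
apply_moves(angular=[[0, 0, 0], [0, 0, 0], [0, 0, 0], [0, 0, 0], [0, 0, 0], [0, 0, 0], [0, 0, 0], [0, 0, 0], [0, 0, 0]], travel=[[0, 0, 0.54], [-0.12, 0.72, 0], [-0.12, 0.72, 0], [0, 0, 0], [0, 0.25, 0], [0, 0.25, 0], [0, 0.25, 0], [0, 0.25, 0], [0, 0, 0]], jaw=[0.4, 0.4, 0.4, 0.4, 0.4, 0.4, 0.4, 0.4, 0.4])

```text
time: 4.1
tool_pos: [433.2, -90.0, 64.2]
tcp_rot: [-180.0, -0.0, 92.4]
ft_force: [-1.0, -0.2, -1.9]
finger_gap: 42.5
grip_force: 26.1
```

```bash
python3 - <<'E'
from h import *
q=r.sense();print(q["tool_pos"],q["ft_force"])
s=r.snapshot("scene"); crop(s,260,170,110,90,5.5,"pics/s3.png")
E
```

```text
[433.21762092 -90.03001752  64.22105736] [-1.01776804 -0.22677632 -1.86086343]
```

View pics/s3.png

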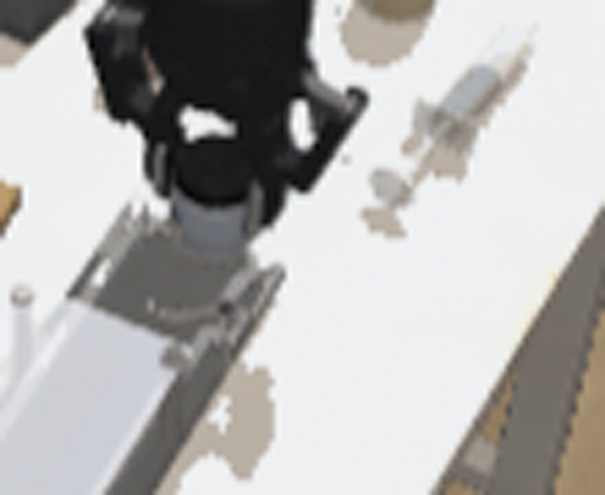

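The gripped jar (210,215) is at the mouth, centred between the rails. I'll slide it in slowly and watch the forces.

Emit:
apply_moves(angular=[[0, 0, 0], [0, 0, 0], [0, 0, 0], [0, 0, 0], [0, 0, 0], [0, 0, 0]], travel=[[-0.01, 0.25, 0], [-0.01, 0.25, 0], [-0.01, 0.2, 0], [0, 0, -0.03], [0, 0, -0.03], [0, 0, 0]], jaw=[0.4, 0.4, 0.4, 0.4, 0.4, 0.4])

```text
time: 4.9
tool_pos: [432.5, -62.9, 62.1]
tcp_rot: [180.0, 0.0, 92.4]
ft_force: [0.9, 1.2, 0.3]
finger_gap: 42.4
grip_force: 26.2
```

Emit:
apply_moves(angular=[[0, 0, 0], [0, 0, 0], [0, 0, 0], [0, 0, 0], [0, 0, 0], [0, 0, 0]], travel=[[-0.01, 0.2, 0], [-0.01, 0.2, 0], [-0.01, 0.2, 0], [-0.01, 0.2, 0], [-0.01, 0.2, 0], [0, 0, 0]], jaw=[0.4, 0.4, 0.4, 0.4, 0.4, 0.4])

```text
time: 5.65
tool_pos: [430.2, -21.8, 62.1]
tcp_rot: [180.0, -0.0, 92.4]
ft_force: [2.1, 2.0, 4.2]
finger_gap: 42.7
grip_force: 26.5
```

Emit:
apply_moves(angular=[[0, 0, 0], [0, 0, 0], [0, 0, 0], [0, 0, 0], [0, 0, 0]], travel=[[-0.01, 0.2, 0], [-0.01, 0.2, 0], [-0.01, 0.2, 0], [0, 0.15, 0], [0, 0, 0]], jaw=[0.4, 0.4, 0.4, 0.4, 0.4])

```text
time: 6.28
tool_pos: [428.9, 8.1, 62.0]
tcp_rot: [-180.0, -0.0, 92.4]
ft_force: [0.4, 0.6, 6.4]
finger_gap: 42.7
grip_force: 26.8
```

```bash
python3 - <<'E'
from h import *
q=r.sense();print(q["tool_pos"],q["ft_force"])
s=r.snapshot("scene"); crop(s,240,170,110,110,5,"pics/s4.png")
E
```

```text
[428.8691822    8.14736592  62.03723185] [0.35815979 0.59025741 6.35913178]
```

View pics/s4.png

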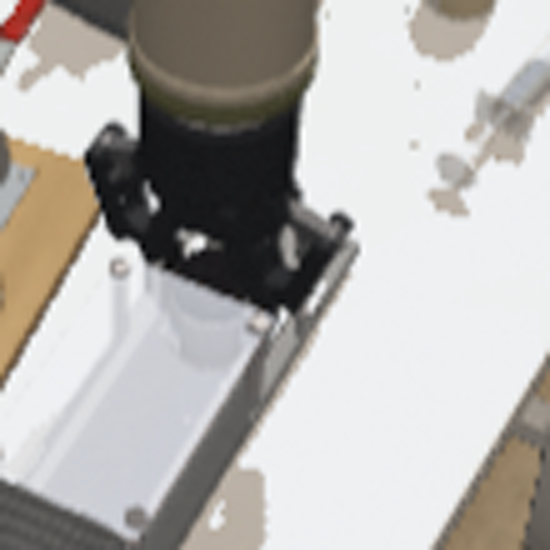

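Emit:
apply_moves(angular=[[0, 0, 0], [0, 0, 0], [0, 0, 0], [0, 0, 0], [0, 0, 0], [0, 0, 0]], travel=[[0, 0, 0], [0, 0, 0], [0, 0, 0.5], [0, 0, 0.9], [0, 0, 0.9], [0, 0, 0]], jaw=[0.65, 0.65, 0.65, 0.65, 0.65, 0.65])

```text
time: 7.08
tool_pos: [430.7, 7.2, 156.7]
tcp_rot: [179.7, 0.0, 92.4]
ft_force: [0.3, -0.2, -0.7]
finger_gap: 55.9
grip_force: 0.0
```

```bash
python3 - <<'E'
from h import *
q=r.sense();print(q["tool_pos"],q["ft_force"])
a=r.snapshot("top"); b=r.snapshot("scene")
im=np.vstack([cv2.resize(a["color"][140:275,150:350],None,fx=2.6,fy=2.6,interpolation=3),cv2.resize(b["color"][130:220,210:365],(520,302),interpolation=3)])
print(im.shape);cv2.imwrite("pics/c5.png",im[:600,:,::-1])
g=cv2.cvtColor(a["color"],cv2.COLOR_RGB2GRAY)[185:250,275:305]
n,l,st,ce=cv2.connectedComponentsWithStats((g<60).astype(np.uint8))
for i in range(1,n):
    if st[i,4]>50: print(st[i],ray(a,ce[i][0]+275,ce[i][1]+185,50))
E
```

```text
[430.68245323   7.19222982 156.74200416] [ 0.2812142  -0.21917924 -0.73027926]
(653, 520, 3)
[  9   5  16  15 194] [ 523.13690789 -199.32073023   50.        ]
```

View pics/c5.png

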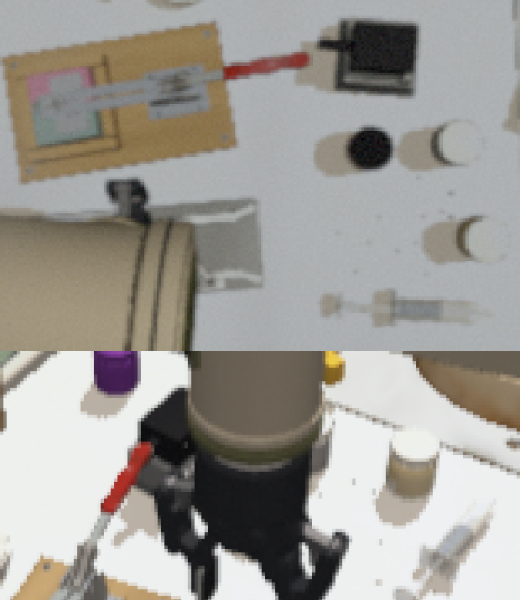

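Emit:
apply_moves(angular=[[0, 0, 0], [0, 0, 0], [0, 0, 0], [0, 0, 0], [0, 0, 0], [0, 0, 0], [0, 0, 0]], travel=[[0.38, -0.855, 0], [0.38, -0.855, 0], [0.38, -0.855, 0], [0.38, -0.855, 0], [0.38, -0.855, 0], [0.38, -0.855, 0], [0, 0, 0]], jaw=[0.65, 0.65, 0.65, 0.65, 0.65, 0.65, 0.65])

```text
time: 8.05
tool_pos: [519.4, -199.4, 151.5]
tcp_rot: [-179.8, -0.1, 92.2]
ft_force: [-0.5, 0.3, -0.6]
finger_gap: 55.4
grip_force: 0.0
```

Emit:
apply_moves(angular=[[0, 0, 0], [0, 0, 0], [0, 0, 0], [0, 0, 0], [0, 0, 0], [0, 0, 0], [0, 0, 0], [0, 0, 0], [0, 0, 0]], travel=[[0.05, 0.03, -0.7], [0, 0, -0.7], [0, 0, -0.7], [0, 0, -0.5], [0, 0, -0.15], [0, 0, 0], [0, 0, 0], [0, 0, 0], [0, 0, 0]], jaw=[0.65, 0.65, 0.65, 0.65, 0.65, 0.65, 0.4, 0.4, 0.4])

```text
time: 9.18
tool_pos: [523.1, -197.2, 45.3]
tcp_rot: [179.9, 0.1, 92.4]
ft_force: [-0.2, 0.1, 6.4]
finger_gap: 42.9
grip_force: 26.2
```

Emit:
apply_moves(angular=[[0, 0, 0], [0, 0, 0], [0, 0, 0], [0, 0, 0], [0, 0, 0], [0, 0, 0], [0, 0, 0], [0, 0, 0], [0, 0, 0], [0, 0, 0]], travel=[[0, 0, 0.53], [-0.735, 0.55, 0], [-0.735, 0.55, 0], [-0.735, 0.55, 0], [0, 0, 0], [-0.01, 0.25, 0], [-0.01, 0.25, 0], [-0.01, 0.25, 0], [-0.01, 0.25, 0], [0, 0, 0]], jaw=[0.4, 0.4, 0.4, 0.4, 0.4, 0.4, 0.4, 0.4, 0.4, 0.4])

```text
time: 10.42
tool_pos: [432.3, -90.0, 65.0]
tcp_rot: [-180.0, -0.0, 92.5]
ft_force: [-0.5, -0.3, -0.9]
finger_gap: 43.1
grip_force: 26.2
```

Emit:
apply_moves(angular=[[0, 0, 0], [0, 0, 0], [0, 0, 0], [0, 0, 0], [0, 0, 0], [0, 0, 0]], travel=[[0, 0.25, 0], [0, 0.25, 0], [0, 0.2, 0], [0, 0, -0.02], [0, 0, -0.02], [0, 0, 0]], jaw=[0.4, 0.4, 0.4, 0.4, 0.4, 0.4])

```text
time: 11.18
tool_pos: [432.6, -63.0, 63.6]
tcp_rot: [180.0, 0.0, 92.4]
ft_force: [2.5, 0.6, -1.5]
finger_gap: 42.6
grip_force: 26.2
```

Emit:
apply_moves(angular=[[0, 0, 0], [0, 0, 0], [0, 0, 0], [0, 0, 0], [0, 0, 0], [0, 0, 0]], travel=[[-0.01, 0.2, 0], [-0.01, 0.2, 0], [-0.01, 0.2, 0], [-0.01, 0.2, 0], [-0.01, 0.2, 0], [0, 0, 0]], jaw=[0.4, 0.4, 0.4, 0.4, 0.4, 0.4])

```text
time: 11.92
tool_pos: [430.3, -21.8, 63.5]
tcp_rot: [180.0, -0.0, 92.4]
ft_force: [2.4, 1.0, -1.1]
finger_gap: 42.7
grip_force: 26.3
```

Emit:
apply_moves(angular=[[0, 0, 0], [0, 0, 0], [0, 0, 0], [0, 0, 0], [0, 0, 0]], travel=[[-0.01, 0.2, 0], [-0.01, 0.2, 0], [-0.01, 0.2, 0], [0, 0.15, 0], [0, 0, 0]], jaw=[0.4, 0.4, 0.4, 0.4, 0.4])

```text
time: 12.55
tool_pos: [429.0, 8.0, 63.4]
tcp_rot: [-180.0, -0.0, 92.4]
ft_force: [3.0, 1.5, 0.2]
finger_gap: 42.6
grip_force: 26.3
```

Second jar is in. Release, lift, and look for the remaining jars.

Emit:
apply_moves(angular=[[0, 0, 0], [0, 0, 0], [0, 0, 0], [0, 0, 0], [0, 0, 0], [0, 0, 0]], travel=[[0, 0, 0], [0, 0, 0], [0, 0, 0.5], [0, 0, 0.9], [0, 0, 0.9], [0, 0, 0]], jaw=[0.65, 0.65, 0.65, 0.65, 0.65, 0.65])

```text
time: 13.3
tool_pos: [431.1, 6.9, 158.7]
tcp_rot: [179.7, 0.0, 92.4]
ft_force: [0.4, -0.3, -0.6]
finger_gap: 55.8
grip_force: 0.0
```

```bash
python3 - <<'E'
from h import *
q=r.sense();print(q["tool_pos"],q["ft_force"])
a=r.snapshot("top"); b=r.snapshot("scene")
im=np.vstack([cv2.resize(a["color"][170:250,250:350],(600,480),interpolation=3),np.zeros((4,600,3),np.uint8)])
cv2.imwrite("pics/c6.png",im[:600,:,::-1])
E
```

```text
[431.08297836   6.91343839 158.69373568] [ 0.37716088 -0.26022929 -0.64605287]
```

View pics/c6.png

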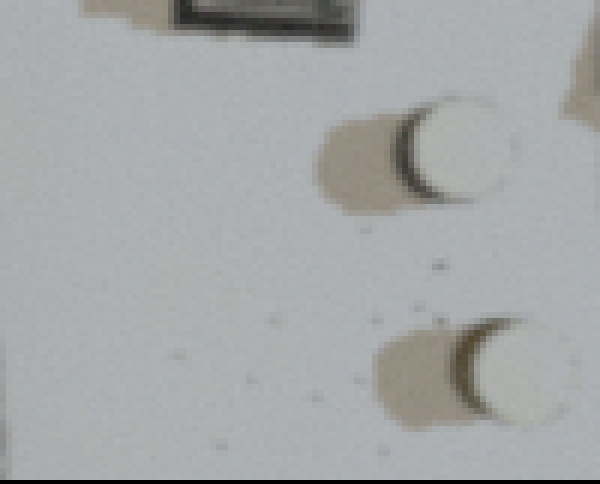

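Emit:
apply_moves(angular=[[0, 0, 0], [0, 0, 0], [0, 0, 0], [0, 0, 0], [0, 0, 0], [0, 0, 0], [0, 0, 0], [0, 0, 0], [0, 0, 0], [0, 0, 0]], travel=[[0, -0.98, 0], [0, -0.98, 0], [0, -0.98, 0], [0, -0.98, 0], [0, -0.98, 0], [0, -0.98, 0], [0, -0.98, 0], [0, -0.98, 0], [0, 0, 0], [0, 0, 0]], jaw=[0.65, 0.65, 0.65, 0.65, 0.65, 0.65, 0.65, 0.65, 0.65, 0.65])

```text
time: 14.65
tool_pos: [428.2, -305.4, 153.8]
tcp_rot: [-179.9, -0.1, 92.4]
ft_force: [0.7, -0.1, -0.3]
finger_gap: 55.6
grip_force: 0.0
```

Emit:
apply_moves(angular=[[0, 0, 0], [0, 0, 0], [0, 0, 0], [0, 0, 0], [0, 0, 0], [0, 0, 0], [0, 0, 0], [0, 0, 0], [0, 0, 0]], travel=[[0.08, 0, -0.7], [0, 0, -0.7], [0, 0, -0.7], [0, 0, -0.5], [0, 0, -0.18], [0, 0, 0], [0, 0, 0], [0, 0, 0], [0, 0, 0]], jaw=[0.65, 0.65, 0.65, 0.65, 0.65, 0.65, 0.4, 0.4, 0.4])

```text
time: 15.78
tool_pos: [433.0, -306.8, 45.4]
tcp_rot: [179.9, 0.1, 92.4]
ft_force: [0.4, 1.4, 4.7]
finger_gap: 41.7
grip_force: 26.1
```

Emit:
apply_moves(angular=[[0, 0, 0], [0, 0, 0], [0, 0, 0], [0, 0, 0], [0, 0, 0], [0, 0, 0], [0, 0, 0], [0, 0, 0], [0, 0, 0], [0, 0, 0], [0, 0, 0], [0, 0, 0]], travel=[[0, 0, 0.53], [0.01, 0.88, 0], [0.01, 0.88, 0], [0.01, 0.88, 0], [0, 0.88, 0], [0, 0.88, 0], [0, 0, 0], [-0.01, 0.25, 0], [-0.01, 0.25, 0], [-0.01, 0.25, 0], [-0.01, 0.25, 0], [0, 0, 0]], jaw=[0.4, 0.4, 0.4, 0.4, 0.4, 0.4, 0.4, 0.4, 0.4, 0.4, 0.4, 0.4])

```text
time: 17.27
tool_pos: [431.8, -89.7, 65.4]
tcp_rot: [-180.0, -0.0, 92.4]
ft_force: [-0.7, 0.2, -0.2]
finger_gap: 42.0
grip_force: 26.0
```

Emit:
apply_moves(angular=[[0, 0, 0], [0, 0, 0], [0, 0, 0], [0, 0, 0], [0, 0, 0], [0, 0, 0]], travel=[[0.01, 0.25, 0], [0, 0.25, 0], [0, 0.18, 0], [0, 0, -0.03], [0, 0, -0.02], [0, 0, 0]], jaw=[0.4, 0.4, 0.4, 0.4, 0.4, 0.4])

```text
time: 18.02
tool_pos: [432.3, -63.3, 63.5]
tcp_rot: [180.0, 0.0, 92.4]
ft_force: [-1.0, 0.2, -1.8]
finger_gap: 42.0
grip_force: 26.0
```

Emit:
apply_moves(angular=[[0, 0, 0], [0, 0, 0], [0, 0, 0], [0, 0, 0], [0, 0, 0], [0, 0, 0]], travel=[[-0.01, 0.2, 0], [-0.01, 0.2, 0], [-0.01, 0.2, 0], [-0.01, 0.2, 0], [-0.01, 0.2, 0], [0, 0, 0]], jaw=[0.4, 0.4, 0.4, 0.4, 0.4, 0.4])

```text
time: 18.77
tool_pos: [430.4, -22.3, 63.6]
tcp_rot: [180.0, -0.0, 92.4]
ft_force: [1.4, 1.1, -0.7]
finger_gap: 41.5
grip_force: 26.0
```

Emit:
apply_moves(angular=[[0, 0, 0], [0, 0, 0], [0, 0, 0], [0, 0, 0], [0, 0, 0]], travel=[[-0.01, 0.2, 0], [-0.01, 0.2, 0], [-0.01, 0.2, 0], [0, 0.15, 0], [0, 0, 0]], jaw=[0.4, 0.4, 0.4, 0.4, 0.4])

```text
time: 19.4
tool_pos: [428.8, 7.7, 63.4]
tcp_rot: [-180.0, -0.0, 92.4]
ft_force: [0.2, 0.4, 1.0]
finger_gap: 42.0
grip_force: 26.3
```

Emit:
apply_moves(angular=[[0, 0, 0], [0, 0, 0], [0, 0, 0], [0, 0, 0], [0, 0, 0], [0, 0, 0]], travel=[[0, 0, 0], [0, 0, 0], [0, 0, 0.5], [0, 0, 0.9], [0, 0, 0.9], [0, 0, 0]], jaw=[0.65, 0.65, 0.65, 0.65, 0.65, 0.65])

```text
time: 20.15
tool_pos: [431.4, 6.5, 158.9]
tcp_rot: [179.6, 0.0, 92.4]
ft_force: [0.5, 0.1, 0.5]
finger_gap: 55.8
grip_force: 0.0
```

```bash
python3 - <<'E'
from h import *
q=r.sense();print(q["tool_pos"],q["ft_force"])
a=r.snapshot("top")
im=cv2.resize(a["color"][170:250,250:350],(600,480),interpolation=3)[:,:,::-1]
o=cv2.imread("pics/c6.png")
res=cv2.matchTemplate(np.ascontiguousarray(im),o[80:220,310:530],cv2.TM_CCOEFF_NORMED)
print(cv2.minMaxLoc(res),"was (310,80)")
cv2.imwrite("pics/c7_unused.png",im)
E
```

```text
[431.3527923    6.49367977 158.85395979] [0.4780876  0.05237696 0.54263092]
(-0.361255943775177, 0.9960673451423645, (202, 98), (310, 80)) was (310,80)
```

Emit:
apply_moves(angular=[[0, 0, 0], [0, 0, 0], [0, 0, 0], [0, 0, 0], [0, 0, 0], [0, 0, 0], [0, 0, 0], [0, 0, 0], [0, 0, 0], [0, 0, 0]], travel=[[0.29, -0.91, 0], [0.29, -0.91, 0], [0.29, -0.91, 0], [0.29, -0.91, 0], [0.29, -0.91, 0], [0.29, -0.91, 0], [0.29, -0.91, 0], [0.29, -0.91, 0], [0, 0, 0], [0, 0, 0]], jaw=[0.65, 0.65, 0.65, 0.65, 0.65, 0.65, 0.65, 0.65, 0.65, 0.65])

```text
time: 21.45
tool_pos: [520.9, -283.6, 153.7]
tcp_rot: [-179.9, -0.1, 92.4]
ft_force: [-0.6, -0.9, 0.1]
finger_gap: 55.5
grip_force: 0.0
```

Emit:
apply_moves(angular=[[0, 0, 0], [0, 0, 0], [0, 0, 0], [0, 0, 0], [0, 0, 0], [0, 0, 0], [0, 0, 0], [0, 0, 0], [0, 0, 0]], travel=[[0.1, -0.02, -0.7], [0, 0, -0.7], [0, 0, -0.7], [0, 0, -0.5], [0, 0, -0.18], [0, 0, 0], [0, 0, 0], [0, 0, 0], [0, 0, 0]], jaw=[0.65, 0.65, 0.65, 0.65, 0.65, 0.65, 0.4, 0.4, 0.4])

```text
time: 22.58
tool_pos: [526.9, -285.8, 45.7]
tcp_rot: [179.9, 0.1, 92.4]
ft_force: [0.9, 1.2, 5.8]
finger_gap: 41.6
grip_force: 26.2
```

Emit:
apply_moves(angular=[[0, 0, 0], [0, 0, 0], [0, 0, 0], [0, 0, 0], [0, 0, 0], [0, 0, 0], [0, 0, 0], [0, 0, 0], [0, 0, 0], [0, 0, 0], [0, 0, 0], [0, 0, 0]], travel=[[0, 0, 0.53], [-0.46, 0.775, 0], [-0.46, 0.775, 0], [-0.46, 0.775, 0], [-0.46, 0.775, 0], [-0.46, 0.775, 0], [0, 0, 0], [-0.01, 0.25, 0], [-0.01, 0.25, 0], [-0.01, 0.25, 0], [-0.01, 0.25, 0], [0, 0, 0]], jaw=[0.4, 0.4, 0.4, 0.4, 0.4, 0.4, 0.4, 0.4, 0.4, 0.4, 0.4, 0.4])

```text
time: 24.08
tool_pos: [432.2, -89.4, 65.3]
tcp_rot: [-180.0, -0.0, 92.4]
ft_force: [-0.5, -0.4, -0.8]
finger_gap: 42.0
grip_force: 25.8
```

Emit:
apply_moves(angular=[[0, 0, 0], [0, 0, 0], [0, 0, 0], [0, 0, 0], [0, 0, 0], [0, 0, 0]], travel=[[0, 0.25, 0], [0, 0.25, 0], [0, 0.18, 0], [0, 0, -0.02], [0, 0, -0.02], [0, 0, 0]], jaw=[0.4, 0.4, 0.4, 0.4, 0.4, 0.4])

```text
time: 24.82
tool_pos: [432.5, -63.1, 63.9]
tcp_rot: [180.0, -0.0, 92.4]
ft_force: [2.0, 1.0, -1.4]
finger_gap: 41.6
grip_force: 25.9
```

Emit:
apply_moves(angular=[[0, 0, 0], [0, 0, 0], [0, 0, 0], [0, 0, 0], [0, 0, 0], [0, 0, 0]], travel=[[-0.01, 0.2, 0], [-0.01, 0.2, 0], [-0.01, 0.2, 0], [-0.01, 0.2, 0], [-0.01, 0.2, 0], [0, 0, 0]], jaw=[0.4, 0.4, 0.4, 0.4, 0.4, 0.4])

```text
time: 25.58
tool_pos: [430.6, -22.3, 64.2]
tcp_rot: [180.0, -0.0, 92.4]
ft_force: [2.8, -0.8, -0.6]
finger_gap: 41.7
grip_force: 25.9
```

Emit:
apply_moves(angular=[[0, 0, 0], [0, 0, 0], [0, 0, 0], [0, 0, 0], [0, 0, 0]], travel=[[-0.01, 0.2, 0], [-0.01, 0.2, 0], [-0.01, 0.2, 0], [0, 0.12, 0], [0, 0, 0]], jaw=[0.4, 0.4, 0.4, 0.4, 0.4])

```text
time: 26.2
tool_pos: [429.1, 6.3, 63.9]
tcp_rot: [180.0, -0.0, 92.4]
ft_force: [2.2, -0.6, 0.2]
finger_gap: 41.6
grip_force: 26.0
```

Emit:
apply_moves(angular=[[0, 0, 0], [0, 0, 0], [0, 0, 0], [0, 0, 0], [0, 0, 0], [0, 0, 0], [0, 0, 0], [0, 0, 0], [0, 0, 0], [0, 0, 0], [0, 0, 0], [0, 0, 0], [0, 0, 0], [0, 0, 0], [0, 0, 0]], travel=[[0, 0, 0], [0, 0, 0], [0, 0, 0.5], [0, 0, 0.9], [0, 0, 0.9], [0, -0.9, 0.3], [0, -0.9, 0.3], [0, -0.9, 0.3], [0, -0.9, 0.3], [0, -0.9, 0.3], [0, -0.9, 0.3], [0, -0.9, 0], [0, -0.9, 0], [0, -0.9, 0], [0, 0, 0]], jaw=[0.65, 0.65, 0.65, 0.65, 0.65, 0.65, 0.65, 0.65, 0.65, 0.65, 0.65, 0.65, 0.65, 0.65, 0.65])

```text
time: 28.08
tool_pos: [428.3, -319.9, 227.3]
tcp_rot: [-179.9, -0.0, 92.2]
ft_force: [0.0, -1.0, 0.3]
finger_gap: 55.9
grip_force: 0.0
```

```bash
python3 - <<'E'
from h import *
q=r.sense();print(q["tool_pos"],q["ft_force"])
a=r.snapshot("top"); b=r.snapshot("scene")
z=np.zeros((600,800,3),np.uint8)
z[:,:400]=cv2.resize(b["color"][195:315,220:320],None,fx=4,fy=5,interpolation=3)[:, :400]
t=cv2.resize(a["color"][145:270,120:320],(400,250),interpolation=3); z[:250,400:]=t
z[250:600,400:]=cv2.resize(a["color"][145:180,275:315],(400,350),interpolation=3)
cv2.imwrite("pics/c8.png",z[:,:,::-1])
E
```

```text
[ 428.2948286  -319.86204225  227.27770804] [ 0.02149807 -1.04361965  0.2972002 ]
```

View pics/c8.png

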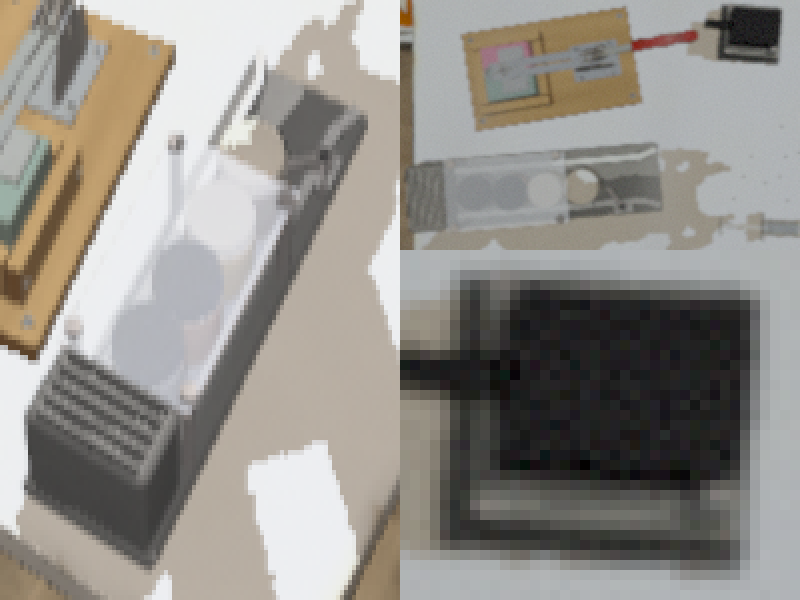

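All four jars stand in the lane, the last at about (583,185) in the inset, with the pawl slanting behind it. Next I'll fit the box pose and check the pawl by image comparison.

```bash
python3 - <<'E'
from h import *
np.set_printoptions(precision=1,suppress=True)
a=r.snapshot("top");g=cv2.cvtColor(a["color"],cv2.COLOR_RGB2GRAY)
u0,v0=262,140
sub=cv2.resize(g[v0:182,u0:320],None,fx=8,fy=8,interpolation=3)
m=(sub<45).astype(np.uint8)
m=cv2.morphologyEx(m,cv2.MORPH_CLOSE,np.ones((9,9)))
P=lambda p,z:ray(a,u0+(p[0]+.5)/8-.5,v0+(p[1]+.5)/8-.5,z)
mo=cv2.morphologyEx(m,cv2.MORPH_OPEN,np.ones((60,60)))
c=max(cv2.findContours(mo,0,2)[0],key=cv2.contourArea)
for k in (cv2.boxPoints(cv2.minAreaRect(c))): print('cover',P(k,73))
n,l,st,ce=cv2.connectedComponentsWithStats(((m>0)&(cv2.dilate(mo,np.ones((13,13)))==0)).astype(np.uint8))
for i in range(1,n):
    if st[i,4]>150: print('rest',st[i],P(ce[i],66),P((st[i,0],ce[i][1]),66))
# foot outline
hsv=cv2.resize(a["color"][v0:182,u0:320],None,fx=8,fy=8,interpolation=3)
m2=(sub<110).astype(np.uint8);m2=cv2.morphologyEx(m2,cv2.MORPH_OPEN,np.ones((60,60)))
c=max(cv2.findContours(m2,0,2)[0],key=cv2.contourArea)
rc=cv2.minAreaRect(c);print('foot rect',rc)
for k in cv2.boxPoints(rc): print('foot',P(k,38))
# pawl compare
o=cv2.imread("pics/t1.png",0);n_=cv2.cvtColor(cv2.resize(a["color"][140:275,120:350],None,fx=3.45,fy=3.45,interpolation=3),cv2.COLOR_RGB2GRAY)
z=np.hstack([cv2.resize(o[320:400,300:460],(400,200)),cv2.resize(n_[320:400,300:460],(400,200))]);
b=r.snapshot("scene");s1=cv2.imread("pics/s1.png",0);s2=cv2.cvtColor(cv2.resize(b["color"][130:310,220:360],None,fx=3.3,fy=3.3,interpolation=3),cv2.COLOR_RGB2GRAY)
z2=np.hstack([cv2.resize(s1[260:360,190:310],(400,333)),cv2.resize(s2[260:360,190:310],(400,333))])
cv2.imwrite("pics/c9.png",np.vstack([z,z2]))
E
```

```text
cover [ 638.1 -183.8   73. ]
cover [ 636.4 -242.4   73. ]
cover [ 592.3 -240.5   73. ]
cover [ 594.1 -182.2   73. ]
rest [  96  112   83   48 2232] [ 622.3 -172.1   66. ] [ 622.7 -156.5   66. ]
foot rect ((264.5, 156.5), (183.0, 239.0), 90.0)
foot [ 650. -175.   38.]
foot [ 647.8 -251.2   38. ]
foot [ 589.1 -248.7   38. ]
foot [ 591.3 -172.8   38. ]
```

View pics/c9.png

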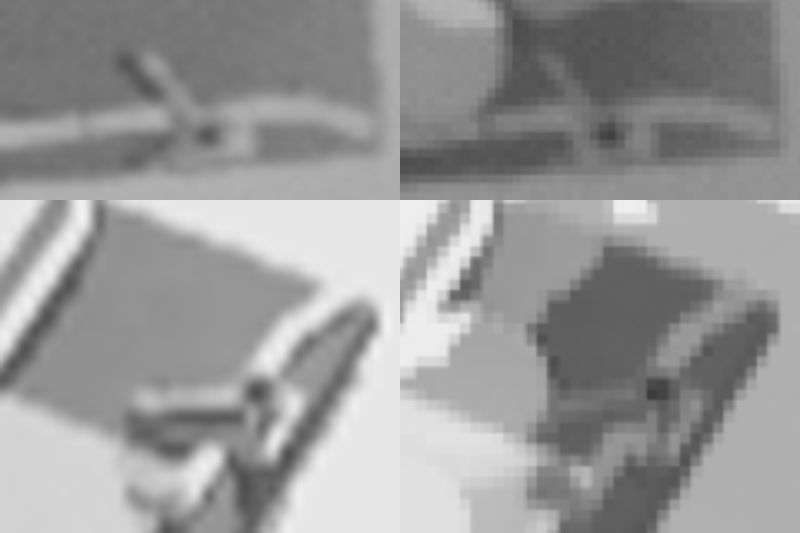

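The pawl has the same rest shape as before loading (images at left and right match), so all the jars are latched. Now a subpixel edge fit for the cover and its tab.

```bash
python3 - <<'E'
from h import *
np.set_printoptions(precision=1,suppress=True)
G=np.mean([cv2.cvtColor(r.snapshot("top")["color"],cv2.COLOR_RGB2GRAY).astype(float) for _ in range(4)],0)
a=r.snapshot("top")
def cross(prof,thr,idx):  # first crossing downward (bright->dark)
    for i in range(len(prof)-1):
        if prof[i]>=thr>prof[i+1]: return idx+i+(prof[i]-thr)/(prof[i]-prof[i+1])
# far edge of cover
pts=[]
for u in range(288,310):
    v=cross(G[143:160,u],85,143); pts.append(ray(a,u,v,73)[:2])
pts=np.array(pts); k=np.polyfit(pts[:,1],pts[:,0],1); print('far edge: x at y=-212',np.polyval(k,-212),'slope deg',np.degrees(np.arctan(k[0])),'resid',np.std(pts[:,0]-np.polyval(k,pts[:,1])))
# hinge-side edge (right)
pts=[]
for v in range(150,166):
    u=cross(G[v,315:300:-1],85,0)
    if u is not None: pts.append(ray(a,315-u,v,73)[:2])
pts=np.array(pts);k=np.polyfit(pts[:,0],pts[:,1],1);print('back edge y at x=615',np.polyval(k,615),np.degrees(np.arctan(k[0])),np.std(pts[:,1]-np.polyval(k,pts[:,0])))
# tab edges
print('tab profile cols');
for u in (274,276,278,280,282,284):
    col=G[148:168,u]; t=cross(col,95,148); b=cross(col[::-1],95,0)
    if t and b: b=167-b; print(u,round(t,2),round(b,2),ray(a,u,t,66)[:2],ray(a,u,b,66)[:2])
row=G[157,262:290];print('tip',ray(a,cross(row,95,262),157,66)[:2])
print(np.round(G[150:166:1,270:292:2]).astype(int))
E
```

```text
far edge: x at y=-212 640.2512896753859 slope deg 6.120147886522221 resid 0.1959774158628104
back edge y at x=615 -243.27430236151918 -6.130903951750761 0.32434427009144673
tab profile cols
274 154.31 158.5 [ 628.7 -157.8] [ 618.3 -157.4]
276 154.34 158.79 [ 628.4 -162.7] [ 617.4 -162.3]
278 154.6 159.05 [ 627.7 -167.6] [ 616.6 -167.2]
tip [ 622.1 -152.1]
[[180 178 169 152 152 111  52  94  47  26  31]
 [178 177 154 144 145 103  48  79  34  29  34]
 [178 177 148 145 145  94  50  70  30  32  33]
 [179 169 140 140 142  92  51  69  32  31  30]
 [180 152 111 112 128  83  47  62  30  27  32]
 [172 128  60  62  73  49  31  37  27  31  26]
 [151  99  33  28  29  27  31  28  24  34  31]
 [142  86  35  27  30  28  32  24  25  30  33]
 [145  97  71  58  45  30  28  23  22  32  28]
 [147 132 119 105  93  45  34  26  26  32  32]
 [146 144 142 139 136  66  56  46  24  28  30]
 [145 148 146 148 141  68  63  55  23  32  38]
 [143 146 146 144 142  68  63  57  26  30  33]
 [144 146 147 144 138  64  63  57  30  30  28]
 [145 146 146 146 128  59  66  49  32  32  30]
 [146 146 146 144 128  56  66  45  28  29  28]]
```

```bash
python3 - <<'E'
from h import *
np.set_printoptions(precision=1,suppress=True)
a=r.snapshot("top");b=r.snapshot("scene")
# red pixels of lever handle near the tip
for s,lo in((a,(225,150,275,175)),(b,(230,150,262,185))):
    u0,v0,u1,v1=lo;h=cv2.cvtColor(s["color"][v0:v1,u0:u1],cv2.COLOR_RGB2HSV)
    m=((h[...,0]<8)|(h[...,0]>172))&(h[...,1]>130)&(h[...,2]>60);v,u=np.nonzero(m);i=u.argmax()
    print('rightmost',u[i]+u0,(v[u==u[i]]).mean()+v0,len(u))
    s["tip"]=(u[i]+u0,(v[u==u[i]]).mean()+v0)
def L(s): 
    p=ray(s,*s["tip"],60);q=ray(s,*s["tip"],110);return p,q
for s in(a,b):print(*L(s))
from scipy.optimize import least_squares
f=lambda X:np.r_[proj(a,X)-a["tip"],proj(b,X)-b["tip"]]
o=least_squares(f,[610,-140,90]);print('tip',o.x,o.fun)
# predicted tab point in scene image
for X in ([622.8,-162,59],[624,-151,66]): print('tab proj top/scene',proj(a,X),proj(b,X))
E
```

```text
rightmost 267 162.5 80
rightmost 254 159.0 105
[ 609.7 -140.1   60. ] [ 602.4 -137.5  110. ]
[ 621.8 -171.8   60. ] [ 592.3 -125.9  110. ]
tip [ 603.2 -139.    94.9] [ 0.3  0.6 -0.8 -0.1]
tab proj top/scene [275.6 157.1] [251.9 161.1]
tab proj top/scene [271.3 156.3] [249.5 161.4]
```

Emit:
apply_moves(angular=[[0, 0, -0.53], [0, 0, -0.53], [0.99, -0.11, 0], [0.99, -0.11, 0], [0, 0, 0], [0, 0, 0], [0, 0, 0], [0, 0, 0]], travel=[[0.81, 0.643, 0], [0.81, 0.643, 0], [0.81, 0.643, -0.3], [0.81, 0.643, -0.3], [0.81, 0.643, -0.5], [0.81, 0.643, -0.5], [0, 0, 0], [0, 0, 0]], jaw=[0.35, 0.35, 0.35, 0.35, 0.35, 0.35, 0.35, 0.35])

```text
time: 29.62
tool_pos: [623.3, -163.8, 163.9]
tcp_rot: [180.0, -15.9, 84.0]
ft_force: [0.4, 0.3, -0.2]
finger_gap: 30.1
grip_force: 0.0
```

```bash
python3 - <<'E'
from h import *
from scipy.spatial.transform import Rotation as Ro
q=r.sense();print(q["tool_pos"],q["tcp_rot"]);print(Ro.from_euler('xyz',q["tcp_rot"],degrees=True).as_matrix().round(3))
E
```

```text
[ 623.29016155 -163.82791883  163.90084197] [179.95337421 -15.91975032  83.95064112]
[[ 0.101  0.994  0.03 ]
 [ 0.956 -0.106  0.273]
 [ 0.274  0.001 -0.962]]
```

Emit:
apply_moves(angular=[[0, 0, 0], [0, 0, 0], [0, 0, 0], [0, 0, 0], [0, 0, 0], [0, 0, 0]], travel=[[-0.02, -0.05, -0.6], [0, 0, -0.6], [0, 0, -0.6], [0, 0, -0.4], [0, 0, -0.15], [0, 0, 0]], jaw=[0.35, 0.35, 0.35, 0.35, 0.35, 0.35])

```text
time: 30.38
tool_pos: [622.7, -166.2, 70.3]
tcp_rot: [179.9, -15.9, 83.9]
ft_force: [1.1, -0.7, 0.6]
finger_gap: 29.7
grip_force: 0.0
```

Emit:
apply_moves(angular=[[0, 0, 0], [0, 0, 0], [0, 0, 0], [0, 0, 0]], travel=[[0, 0, 0], [0, 0, 0], [0, 0, 0], [0, 0, 0]], jaw=[0.05, 0.05, 0.05, 0.05])

```text
time: 30.88
tool_pos: [624.1, -166.3, 71.2]
tcp_rot: [179.7, -15.9, 83.9]
ft_force: [5.3, -1.5, 0.4]
finger_gap: 9.2
grip_force: 29.1
```

```bash
python3 - <<'E'
from h import *
q=r.sense();print(q["tool_pos"],q["finger_gap"],q["ft_force"])
b=r.snapshot("scene");crop(b,215,120,80,75,7,"pics/s10.png")
E
```

```text
[ 624.0750398  -166.27699399   71.22557511] 9.239233058112944 [ 5.2777466  -1.50778301  0.39920167]
```

View pics/s10.png

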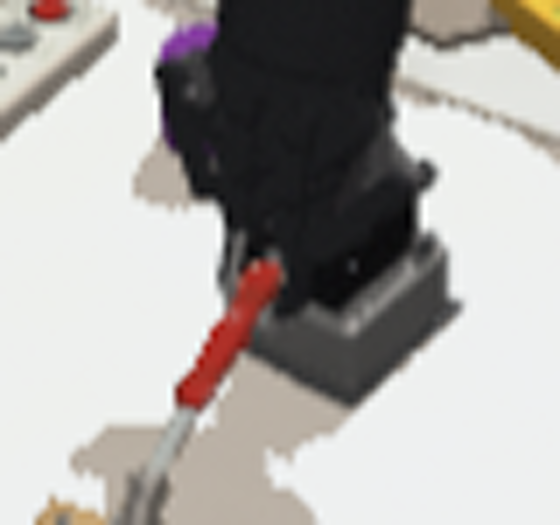

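```bash
python3 - <<'E'
import numpy as np
a=np.arctan2(15,75.5);R=np.hypot(15,75.5)
th=np.linspace(0,2.02,15)
P=np.array([[R*np.cos(a+t)*.1066,R*np.cos(a+t)*.9943,R*np.sin(a+t)] for t in th])
Q=np.round((P-P[0])/40,2);D=np.round(np.diff(Q,axis=0),2);print(D.tolist());print((P[7]-P[0]).round(1),(P[-1]-P[0]).round(1))
E
```

```text
[[-0.01, -0.07, 0.27], [-0.01, -0.11, 0.25], [-0.02, -0.15, 0.24], [-0.01, -0.18, 0.21], [-0.03, -0.2, 0.18], [-0.02, -0.23, 0.16], [-0.03, -0.25, 0.11], [-0.03, -0.27, 0.08], [-0.03, -0.27, 0.04], [-0.03, -0.28, 0.0], [-0.02, -0.27, -0.03], [-0.03, -0.26, -0.08], [-0.03, -0.26, -0.12], [-0.02, -0.23, -0.15]]
[ -5.1 -47.8  56.9] [ -13.  -121.1   46.5]
```

Emit:
apply_moves(angular=[[0, 0, 0], [0, 0, 0], [0, 0, 0], [0, 0, 0], [0, 0, 0], [0, 0, 0], [0, 0, 0], [0, 0, 0]], travel=[[-0.01, -0.07, 0.27], [-0.01, -0.11, 0.25], [-0.02, -0.15, 0.24], [-0.01, -0.18, 0.21], [-0.03, -0.2, 0.18], [-0.02, -0.23, 0.16], [-0.03, -0.25, 0.11], [0, 0, 0]], jaw=[0.05, 0.05, 0.05, 0.05, 0.05, 0.05, 0.05, 0.05])

```text
time: 31.92
tool_pos: [618.5, -213.8, 127.7]
tcp_rot: [179.8, -15.9, 83.9]
ft_force: [6.1, -0.1, 1.2]
finger_gap: 9.4
grip_force: 27.1
```

Emit:
apply_moves(angular=[[0, 0, 0], [0, 0, 0], [0, 0, 0], [0, 0, 0], [0, 0, 0], [0, 0, 0], [0, 0, 0], [0, 0, 0]], travel=[[-0.03, -0.27, 0.08], [-0.03, -0.27, 0.04], [-0.03, -0.28, 0.0], [-0.02, -0.27, -0.03], [-0.03, -0.26, -0.08], [-0.03, -0.26, -0.12], [-0.02, -0.2, -0.13], [0, 0, 0]], jaw=[0.05, 0.05, 0.05, 0.05, 0.05, 0.05, 0.05, 0.05])

```text
time: 32.92
tool_pos: [610.3, -287.4, 118.2]
tcp_rot: [179.8, -15.9, 83.9]
ft_force: [2.0, -1.7, 5.3]
finger_gap: 9.1
grip_force: 29.5
```

Emit:
apply_moves(angular=[[0, 0, 0], [0, 0, 0]], travel=[[0, -0.05, -0.06], [0, 0, 0]], jaw=[0.05, 0.05])

```text
time: 33.17
tool_pos: [610.2, -289.5, 116.7]
tcp_rot: [179.8, -15.8, 83.9]
ft_force: [-0.5, -3.2, 9.9]
finger_gap: 9.4
grip_force: 30.3
```

Emit:
apply_moves(angular=[[0, 0, 0], [0, 0, 0], [0, 0, 0], [0, 0, 0], [0, 0, 0], [0, 0, 0]], travel=[[0, 0, 0], [0, 0, 0], [-0.02, -0.2, 0.7], [-0.02, -0.2, 0.7], [0, -0.5, 0.7], [0, 0, 0]], jaw=[0.35, 0.35, 0.35, 0.35, 0.35, 0.35])

```text
time: 33.92
tool_pos: [609.1, -325.9, 201.5]
tcp_rot: [179.7, -15.8, 83.9]
ft_force: [0.5, -0.5, -0.0]
finger_gap: 30.2
grip_force: 0.0
```

```bash
python3 - <<'E'
from h import *
q=r.sense();print(q["tool_pos"],q["finger_gap"],q["ft_force"])
b=r.snapshot("scene");a=r.snapshot("top")
A=cv2.resize(b["color"][120:195,215:295],(400,375),interpolation=3);B=cv2.resize(a["color"][135:195,260:324],(400,375),interpolation=3)
cv2.imwrite("pics/s11.png",np.hstack([A,B])[:,:,::-1])
# toggle tip & box prediction
F=np.array([.1066,.9943]);Y=np.array([.9943,-.1066]);h=np.array([614.9,-237.5])
X=lambda xb,z,y=0:np.r_[h+F*(22-xb)+Y*y,z]
for n,p in dict(tip=X(-10.7,60.3),tip_on=X(2.7,60.3),hinge=X(22,44),tabopen=X(67.3,107)).items():print(n,p,proj(b,p),proj(a,p))
E
```

```text
[ 609.07622779 -325.87635373  201.46253631] 30.163218324486106 [ 0.48649401 -0.49527033 -0.03528204]
tip [ 618.38582 -204.98639   60.3    ] [260.95006298 152.78635917] [292.98699652 158.24361709]
tip_on [ 616.95738 -218.31001   60.3    ] [263.71066332 150.37373343] [298.36787793 158.65579032]
hinge [ 614.9 -237.5   44. ] [267.59311424 151.05483402] [305.09363085 160.24895542]
tabopen [ 610.07102 -282.54179  107.     ] [276.96156454 126.94262909] [328.48049556 157.640914  ]
```

View pics/s11.png

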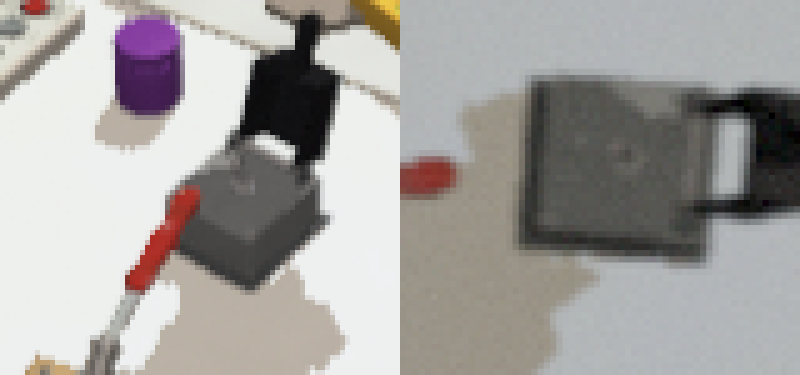

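The hood is fully open at about (290,100) in the left view, and the toggle is visible at about (240,175) left and (625,150) right. Next I'll close the fingers, untilt, and go to the front of the toggle.

Emit:
apply_moves(angular=[[-0.99, 0.11, 0], [-0.99, 0.11, 0], [0, 0, 0], [0, 0, 0], [0, 0, 0], [0, 0, 0], [0, 0, 0], [0, 0, 0], [0, 0, 0], [0, 0, 0]], travel=[[0, 0.6, 0], [0.06, 0.75, 0], [0.06, 0.75, 0], [0.06, 0.75, 0], [0.06, 0.8, 0], [0.06, 0, -0.9], [0, 0, -0.9], [0, 0, -0.6], [0, 0, -0.3], [0, 0, 0]], jaw=[0, 0, 0, 0, 0, 0, 0, 0, 0, 0])

```text
time: 35.28
tool_pos: [619.1, -177.1, 88.9]
tcp_rot: [-179.8, -0.0, 83.9]
ft_force: [0.2, -0.4, 0.0]
finger_gap: -0.0
grip_force: 0.0
```

Emit:
apply_moves(angular=[[0, 0, 0], [0, 0, 0], [0, 0, 0], [0, 0, 0], [0, 0, 0]], travel=[[0.04, 0, -0.33], [0, 0, 0], [-0.02, -0.15, 0], [-0.01, -0.1, 0], [0, 0, 0]], jaw=[0, 0, 0, 0, 0])

```text
time: 35.9
tool_pos: [620.8, -188.5, 78.0]
tcp_rot: [180.0, 0.0, 83.9]
ft_force: [0.1, 0.2, -0.4]
finger_gap: -0.3
grip_force: 0.0
```

Emit:
apply_moves(angular=[[0, 0, 0], [0, 0, 0], [0, 0, 0]], travel=[[-0.01, -0.1, 0], [-0.01, -0.1, 0], [0, 0, 0]], jaw=[0, 0, 0])

```text
time: 36.28
tool_pos: [619.9, -196.1, 77.6]
tcp_rot: [180.0, 0.0, 83.9]
ft_force: [-0.1, -0.2, 0.9]
finger_gap: 0.1
grip_force: 0.0
```

Emit:
apply_moves(angular=[[0, 0, 0], [0, 0, 0], [0, 0, 0]], travel=[[-0.01, -0.07, 0], [-0.01, -0.07, 0], [0, 0, 0]], jaw=[0, 0, 0])

```text
time: 36.65
tool_pos: [619.1, -201.7, 77.6]
tcp_rot: [180.0, 0.0, 83.9]
ft_force: [0.7, 0.9, 1.2]
finger_gap: 0.6
grip_force: 0.3
```

Emit:
apply_moves(angular=[[0, 0, 0], [0, 0, 0], [0, 0, 0]], travel=[[0, -0.05, 0], [0, -0.05, 0], [0, 0, 0]], jaw=[0, 0, 0])

```text
time: 37.02
tool_pos: [618.9, -205.5, 77.4]
tcp_rot: [-180.0, -0.0, 83.9]
ft_force: [-0.5, 1.2, 1.6]
finger_gap: -0.2
grip_force: 0.8
```

Emit:
apply_moves(angular=[[0, 0, 0], [0, 0, 0], [0, 0, 0]], travel=[[0, -0.05, 0], [0, -0.04, 0], [0, 0, 0]], jaw=[0, 0, 0])

```text
time: 37.4
tool_pos: [618.9, -206.6, 77.2]
tcp_rot: [-179.9, -0.2, 83.9]
ft_force: [-1.6, 11.2, 4.4]
finger_gap: 0.5
grip_force: 6.3
```

```bash
python3 - <<'E'
from h import *
q=r.sense();print(q["tool_pos"],q["finger_gap"],q["ft_force"],q["wrist_torque"])
E
```

```text
[ 618.93715381 -206.5903258    77.2483964 ] 0.4715380316487275 [-1.64938069 11.15519065  4.39301528] [ 1.91245163  0.27758153 -0.01729121]
```

Emit:
apply_moves(angular=[[0, 0, 0], [0, 0, 0], [0, 0, 0], [0, 0, 0], [0, 0, 0], [0, 0, 0], [0.99, -0.11, 0], [0.99, -0.11, 0], [0, 0, 0], [0, 0, 0], [0, 0, 0]], travel=[[0.02, 0.4, 0], [0.02, 0.3, 0.1], [0, 0, 0.8], [0, 0, 0.9], [0, 0, 0.9], [0, 0, 0.5], [-0.06, -0.9, 0], [-0.06, -0.9, 0], [-0.06, -0.9, 0], [-0.06, -0.9, 0], [0, 0, 0]], jaw=[0, 0, 0, 0, 0.35, 0.35, 0.35, 0.35, 0.35, 0.35, 0.35])

```text
time: 38.78
tool_pos: [610.0, -327.7, 204.1]
tcp_rot: [-180.0, -15.9, 83.7]
ft_force: [0.5, 0.5, 0.3]
finger_gap: 30.0
grip_force: 0.0
```

```bash
python3 - <<'E'
from h import *
q=r.sense();print(q["tool_pos"],q["tcp_rot"],q["finger_gap"],q["ft_force"])
b=r.snapshot("scene");a=r.snapshot("top")
A=cv2.resize(b["color"][120:195,215:295],(400,375),interpolation=3);B=cv2.resize(a["color"][135:195,260:324],(400,375),interpolation=3)
n=np.hstack([A,B])[:,:,::-1].copy();o=cv2.imread("pics/s11.png")
for nm,(x0,y0,x1,y1) in dict(scene=(205,145,285,205),top=(590,125,680,180)).items():
    O=cv2.cvtColor(o[y0:y1,x0:x1],6).astype(float);N=cv2.cvtColor(n[y0:y1,x0:x1],6).astype(float)
    for k,I in(('old',O),('new',N)):
        w=np.abs(I-np.median(I));w[w<10]=0;yy,xx=np.mgrid[y0:y1,x0:x1];print(nm,k,np.median(I),(w*xx).sum()/w.sum(),(w*yy).sum()/w.sum(),w.sum())
z=np.hstack([cv2.resize(o[130:220,190:300],(390,300)),cv2.resize(n[130:220,190:300],(390,300))]);z2=np.hstack([cv2.resize(o[110:190,580:700],(390,300)),cv2.resize(n[110:190,580:700],(390,300))])
cv2.imwrite("pics/cmp.png",np.vstack([z,z2]))
E
```

```text
[ 610.0192095  -327.65162291  204.1282266 ] [-179.97976374  -15.92638293   83.69020831] 29.961421940986924 [0.48355647 0.50019486 0.33211863]
scene old 95.0 240.7347649448636 154.3940800928613 86150.0
scene new 95.0 241.42786790266513 154.41309385863266 86300.0
top old 86.0 628.0088845014808 160.180157946693 4052.0
top new 85.0 629.5525252525252 156.76136363636363 3960.0
```

View pics/cmp.png

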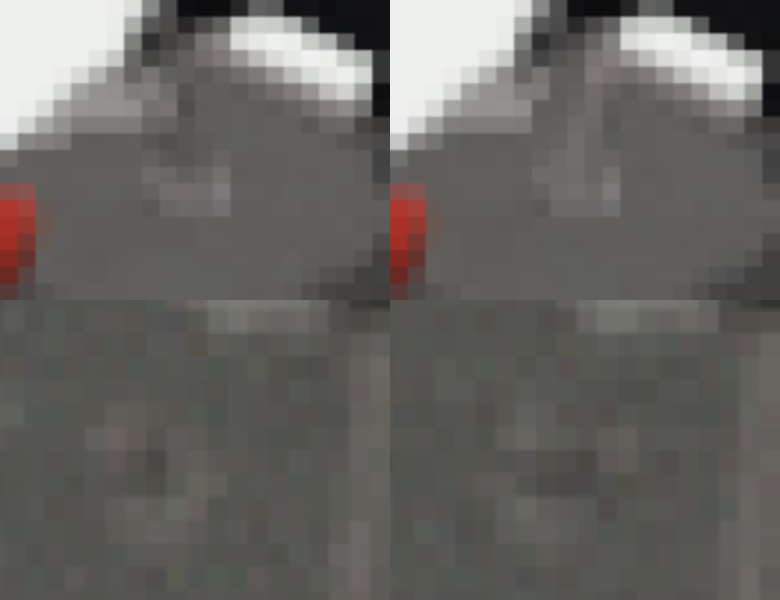

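The toggle tip has moved back by about 13.6 mm, leaning right in the right-hand images, so the toggle is over. Next: regrip the tab and close the hood.

Emit:
apply_moves(angular=[[0, 0, 0], [0, 0, 0], [0, 0, 0], [0, 0, 0], [0, 0, 0], [0, 0, 0], [0, 0, 0], [0, 0, 0]], travel=[[-0.02, 0.5, -0.7], [0.01, 0.2, -0.7], [0.01, 0.25, -0.7], [0, 0, 0], [0, 0, 0], [0, 0, 0], [0, 0, 0], [0, 0, 0]], jaw=[0.35, 0.35, 0.35, 0.35, 0.05, 0.05, 0.05, 0.05])

```text
time: 39.88
tool_pos: [610.8, -287.1, 122.9]
tcp_rot: [180.0, -15.9, 83.9]
ft_force: [-5.1, 2.9, -0.8]
finger_gap: 9.3
grip_force: 28.0
```

Emit:
apply_moves(angular=[[0, 0, 0], [0, 0, 0], [0, 0, 0], [0, 0, 0], [0, 0, 0], [0, 0, 0], [0, 0, 0]], travel=[[0, 0, 0], [0, 0, 0], [0, -0.02, -0.12], [0, 0, 0], [0, 0, 0], [0, 0, 0], [0, 0, 0]], jaw=[0.3, 0.3, 0.3, 0.05, 0.05, 0.05, 0.05])

```text
time: 40.75
tool_pos: [610.6, -287.8, 116.3]
tcp_rot: [180.0, -15.9, 83.9]
ft_force: [-4.1, -0.5, -1.1]
finger_gap: 9.6
grip_force: 28.3
```

Emit:
apply_moves(angular=[[0, 0, 0], [0, 0, 0], [0, 0, 0], [0, 0, 0], [0, 0, 0], [0, 0, 0], [0, 0, 0], [0, 0, 0]], travel=[[0.02, 0.23, 0.16], [0.03, 0.26, 0.12], [0.03, 0.26, 0.08], [0.02, 0.27, 0.03], [0.03, 0.28, 0], [0.03, 0.27, -0.04], [0.03, 0.27, -0.08], [0, 0, 0]], jaw=[0.05, 0.05, 0.05, 0.05, 0.05, 0.05, 0.05, 0.05])

```text
time: 41.75
tool_pos: [619.1, -213.0, 128.4]
tcp_rot: [179.9, -16.0, 84.0]
ft_force: [-2.4, -0.3, -1.5]
finger_gap: 9.4
grip_force: 24.8
```

Emit:
apply_moves(angular=[[0, 0, 0], [0, 0, 0], [0, 0, 0], [0, 0, 0], [0, 0, 0], [0, 0, 0], [0, 0, 0], [0, 0, 0]], travel=[[0.03, 0.25, -0.11], [0.02, 0.23, -0.16], [0.03, 0.2, -0.18], [0.01, 0.18, -0.21], [0.02, 0.15, -0.24], [0.01, 0.11, -0.25], [0.01, 0.06, -0.25], [0, 0, 0]], jaw=[0.05, 0.05, 0.05, 0.05, 0.05, 0.05, 0.05, 0.05])

```text
time: 42.75
tool_pos: [624.4, -166.0, 70.9]
tcp_rot: [179.9, -16.0, 83.9]
ft_force: [1.5, 5.3, 1.8]
finger_gap: 9.7
grip_force: 26.4
```

Nudge down to make sure it is on its seat.

Emit:
apply_moves(angular=[[0, 0, 0], [0, 0, 0], [0, 0, 0]], travel=[[0, 0, -0.05], [0, 0, -0.05], [0, 0, 0]], jaw=[0.05, 0.05, 0.05])

```text
time: 43.12
tool_pos: [624.7, -165.8, 69.8]
tcp_rot: [179.9, -16.1, 84.0]
ft_force: [-7.0, 8.8, 19.4]
finger_gap: 9.4
grip_force: 29.2
```

Emit:
apply_moves(angular=[[0, 0, 0], [0, 0, 0], [0, 0, 0], [0, 0, 0], [0, 0, 0], [0, 0, 0], [0, 0, 0], [0, 0, 0], [0, 0, 0], [0, 0, 0], [0, 0, 0]], travel=[[0, 0, 0], [0, 0, 0], [0, 0, 0], [0, -0.1, 0.5], [0, -0.15, 0.9], [0, -0.15, 0.9], [0, -0.8, 0.5], [-0.6, -0.9, 0.3], [-0.6, -0.9, 0], [-0.6, -0.9, 0], [0, 0, 0]], jaw=[0.35, 0.35, 0.35, 0.35, 0.35, 0.35, 0.35, 0.35, 0.35, 0.35, 0.35])

```text
time: 44.5
tool_pos: [550.4, -326.5, 193.1]
tcp_rot: [179.9, -15.8, 83.7]
ft_force: [0.1, -0.3, -0.4]
finger_gap: 29.9
grip_force: 0.0
```

```bash
python3 - <<'E'
from h import *
q=r.sense();print(q["tool_pos"],q["time"],q["ft_force"])
a=r.snapshot("top");b=r.snapshot("scene")
def cmp(f,s,u0,v0,w,h,k,boxes):
    o=cv2.imread(f,0);n=cv2.cvtColor(cv2.resize(s["color"][v0:v0+h,u0:u0+w],None,fx=k,fy=k,interpolation=3),7)
    for nm,(x0,y0,x1,y1) in boxes.items():
        T=o[y0:y1,x0:x1];S=n[max(0,y0-20):y1+20,max(0,x0-20):x1+20]
        m=cv2.minMaxLoc(cv2.matchTemplate(S,T,cv2.TM_CCOEFF_NORMED));print(nm,round(m[1],3),'shift',m[3][0]-min(20,x0),m[3][1]-min(20,y0))
cmp("pics/t1.png",a,120,140,230,135,3.45,dict(cover=(515,22,665,130),pawl=(335,335,400,385),syringe=(525,380,760,435)))
cmp("pics/s1.png",b,220,130,140,180,3.3,dict(cover=(95,35,200,155),syringe=(350,145,455,260)))
cv2.imwrite("pics/fin.png",a["color"][:,:,::-1])
E
```

```text
[ 550.37978098 -326.46232548  193.09720239] 44.5 [ 0.08780099 -0.34302459 -0.37161776]
cover 0.987 shift 0 0
pawl 0.589 shift 2 1
syringe 0.988 shift 0 0
cover 0.987 shift 0 0
syringe 0.866 shift 0 0
```

```bash
python3 -c "
from bench import r
print(r.hand_in())"
```

```text
the job is handed in; nothing more can be done
None
```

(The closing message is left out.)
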